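# Close the desiccant keg

## Task

The lid of the desiccant keg has only been set on top and its thread has not caught, so the packs inside will not stay dry. Without lifting the lid off, turn it back (anticlockwise seen from above) until it drops into the start of the thread, then screw it forward (clockwise) until it is fully home against its stop, and let go. Leave the other things on the desk where they are.

Things in the scene. Friction and masses are not known exactly. Their poses are not given: they have to be found in the camera images.
- keg: White plastic wide-neck keg, body 128 mm across, strapped in a steel cradle (plate 165 x 150 mm) screwed to the desk: it cannot move. Origin: centre of its underside on the desk, z up along the neck's axis. Its shoulder ends 120 mm up; nothing stands farther than 73 mm from the axis between the plate and the lid's ears.
- pip (a point): One of three small pips moulded on the keg's shoulder, 58 mm from the axis, 114 mm up, at the keg's +x and at 120 and 240 degrees from it: each shows where an ear of the lid stands when the lid is fully home. 'Angle' below: how far each ear stands anticlockwise (from above) of the pip next to it on its clockwise side, 0 to 120 degrees.
- thread_top (a point): Centre of the level top of the keg's coarse three-start thread (100 mm across), 135 mm up, where the lid rests at first, at an angle of 11 to 58 degrees. Turned forward from there it only meets a stop rib at 0 degrees, 14 mm too high. Turned back it drops 9 mm by its own weight at about 84 degrees; at about 98 degrees a rib stops it turning back further.
- rim (a point): Centre of the neck's rim, 142 mm up. Once dropped in, the lid screws forward from about 98 to 0 degrees, sinks 5 mm more (between 82 and 6 degrees), then rests on this rim against a solid stop. It turns easily (under 0.3 N m), stays where it is left, and has 1 to 2 mm of sideways play; still pressed against a rib, it may hang and drop only as the push is eased.
- lid_mid (a point): Grey plastic screw lid, loose, 0.11 to 0.22 kg: a round cap 110 mm across, 24 mm high, with three equal ears at its +x and at 120 and 240 degrees from it. Point on the lid's axis half-way up, 12 mm below its top (low ribs stand 1.5 mm higher); z up. Height above the desk: 147 mm resting on the thread, 138 dropped in, 133 fully home.
- ear (a point): Middle of the ear at the lid's +x, 68 mm from the lid's axis and 3 mm above the lid's middle; axes as the lid's. Each ear sticks out level from the lid's side, 18 mm wide and 18 mm high, flush with the lid's top, from 55 to 81 mm from the axis (rounded end). It can be pushed round from either side or straddled from above.
- mug_mid (a point): White ceramic mug, 82 mm across and 95 mm high, with a handle; bystander. Point on its axis, half-way up.
- stamp_mid (a point): Black self-inking hand stamp, 44 x 66 x 94 mm, standing upright; bystander. Point at its centre.
- tape_mid (a point): Roll of brown packing tape lying flat, 104 mm across and 48 mm high; bystander. Point at its centre.
- box_mid (a point): White carton of labels, 115 x 165 x 73 mm; bystander. Point at its centre, 35 mm up.
Things that resemble listed ones, but are neither listed nor needed, are in the scene too. What is meant by the part that bears lid_mid is not pink, and is the larger of those in its own colour.

How it is judged:
By the outcome, as a careful person would: the job done as asked, in the order asked, and still so for the second after the job is handed in, with the robot touching nothing.
It also fails if it takes over 48 s, if anything falls off the work surface, if the arm or the gripper's body presses on something with over 40 N, if the wrist force passes 120 N, or if a joint passes its speed limit or range.

## Robot

A 7-joint arm with a two-finger parallel gripper is mounted at the origin on the work surface. World frame = base frame: x ahead of the robot, y to its left, z up, the work surface at z = 0. Lengths are in m, angles in rad, forces in N, time in s.
With the tool pointing down it reaches from about 0.4 to 0.85 m from the base axis. Payload 4.5 kg.
Tool frame: the origin (TCP) lies midway between the tips of the shut fingers; the grasp point (between the pads) lies 19 mm behind it; z points along the fingers, y is the line along which they close (so a half turn about z gives the same grasp; the last joint's range is limited). The gripper opens to 88 mm and grips with 3 to 60 N. Pads are 18 mm wide; open, the fingers measure 123 mm over their backs; the gripper's body (75 mm by 187 mm) begins 45 mm behind the grasp point.
Start: joints at [-1.095, 0.689, -0.195, 1.565, 0.157, 0.902, -0.215], TCP at [0.267, 0.565, 0.219] pointing down, gripper open.
Joint ranges: [-3.01, 3.01], [-0.46, 2.08], [-1.47, 1.51], [0.13, 2.56], [-1, 4.14], [0.04, 2.09], [-2.66, 2.66]. Speed limits (rad/s): [2.57, 2.57, 3.14, 3.14, 3.14, 3.14, 3.14].

## Interface

Orientations are given as a unit quaternion [x, y, z, w].
In Python, from plant import r gives the robot as it stands.
- The arm moves only by the tool carry_out, never from a script. Its argument "plan" is a list of rows, each an object with "rot": the turn, a rotation vector about the tool's x, y, z in rad, a list of three; "xyz": the shift along the tool's x, y, z in m, a list of three; "grip": the closure in counts, from 0 (fully open) to 255 (shut). In form: [{"rot": [wx, wy, wz], "xyz": [dx, dy, dz], "grip": grip}, ...]. A call has 1 to 8 rows; each row is the pose to reach, as a shift and turn from the pose commanded when the call began, along the tool's axes at that moment; what a row does not reach only later rows make up. A row lasts 1/12 s, in which the tool goes at most 41.7 mm and 7.16 degrees, less where a joint would pass 70% of its speed; a pose out of reach is approached as far as the arm can. A call with a gripper value outside its range is refused whole. The fingers move at their own pace and stop on an object; "squeeze" is the grip in N (left out, the last holds). Time passes only in rows, so rows that repeat a pose let the fingers close. It gives the time, the measured TCP pose, the force, the opening and the grip force at its end, in the units of the state.
- r.get_state(): the state, without advancing time (a new reading comes with each control period).
- r.snapshot(name): name is "side" or "top" or "wrist"; returns the picture (480x640x3 uint8, red, green, blue); there is no depth.
- r.camera_params(name): a dict with "fx", "fy", "cx", "cy" (pixels), "distortion" ([k1, k2, p1, p2, k3] as OpenCV has them; the pictures are not rectified), "position" and "attitude" of the camera in the world; the wrist camera has in their place "hand_eye" (4x4, takes a point from camera to tool coordinates, whose origin is the TCP and whose axes are the flange's). Camera axes: x right, y down, z forward; pixel columns grow to the right and rows downward; lengths in m; the calibration is good to about 2 mm. A picture is of the moment at which its call begins: read the wrist's pose just before it. camera_params takes no time and is no camera call.
- r.finish_job(): hands the job in; it is judged then, once.
The state is a dict: "clock": time; "q": joint angles; "qd": joint speeds; "joint_torque": joint torques, N m; "tool_pos": TCP position; "eef_rot": TCP orientation; "contact_force": force on the tool from outside, world axes, zero at the start; "moment": the same for the moment, N m; "opening": opening from 0.0 (shut) to 1.0 (fully open); "finger_force": force on a finger pad.
Only numpy, scipy, OpenCV 4.12 (cv2) and the standard library are available. Lean on these libraries where they do the work, as an engineer would, in place of code of your own. Each camera call takes 0.05 s, during which the arm holds its last target. There are 200 camera calls.

## Working session

There is one attempt and no reset: what is moved stays moved. The work goes in short steps, Python scripts to look and compute and a tool call to move; the robot and the scene stay as the last step left them, time stands still between calls to the robot, and variables do not carry over. Pictures are saved under pics/ and viewed, at most 10 in all, crops included, and the job is handed in when it is done.

Besides the shell and the picture viewer there is one more tool, called after ">>>" in YAML: its name, and indented under it one key for each argument. carry_out: Moves the arm, as the interface text tells. Its arguments: {"type":"object","properties":{"plan":{"type":"array"},"squeeze":{"type":"number"}},"required":["plan"]}

```bash
mkdir -p pics; ls
python3 - <<'E'
from plant import r
import cv2,json
s=r.get_state();print({k:s[k] for k in('clock','tool_pos','eef_rot','opening','contact_force')})
for n in('side','top','wrist'):
    print(n,r.camera_params(n))
    im=r.snapshot(n);cv2.imwrite(f'pics/{n}0.png',im[:,:,::-1])
E
```

```text
pics
{'clock': 0.0, 'tool_pos': array([0.26700111, 0.56438662, 0.21773612]), 'eef_rot': array([ 2.19076661e-01,  9.75707252e-01, -8.72537341e-04, -1.16941979e-04]), 'opening': 0.9990684893369631, 'contact_force': array([ 0.32787225,  0.27177289, -0.35447324])}
side {'fx': 496.1229098612515, 'fy': 496.1229098612515, 'cx': 313.02129598883675, 'cy': 243.9406784242683, 'distortion': array([-0.12818667,  0.        ,  0.        ,  0.        ,  0.        ]), 'position': array([ 0.22686044, -0.7483017 ,  0.66718597]), 'attitude': array([ 0.86787696, -0.15181113,  0.07033581, -0.46775617])}
top {'fx': 589.1790874948733, 'fy': 589.1790874948733, 'cx': 319.28281095819887, 'cy': 243.94497961064675, 'distortion': array([0.06189617, 0.        , 0.        , 0.        , 0.        ]), 'position': array([0.34626479, 0.02531938, 1.25448578]), 'attitude': array([-0.70619817,  0.70635774, -0.03549245,  0.03291156])}
wrist {'fx': 376.73321812351406, 'fy': 376.73321812351406, 'cx': 314.08899981528634, 'cy': 245.69054649710296, 'distortion': array([-0.05056428,  0.        ,  0.        ,  0.        ,  0.        ]), 'hand_eye': array([[ 7.72607137e-04, -9.50713931e-01, -3.10068419e-01,
         7.98581937e-02],
       [ 9.99999085e-01,  3.90109235e-04,  1.29559839e-03,
        -1.69869052e-04],
       [-1.11078289e-03, -3.10069136e-01,  9.50713362e-01,
        -1.66627490e-01],
       [ 0.00000000e+00,  0.00000000e+00,  0.00000000e+00,
         1.00000000e+00]])}
```

View pics/top0.png

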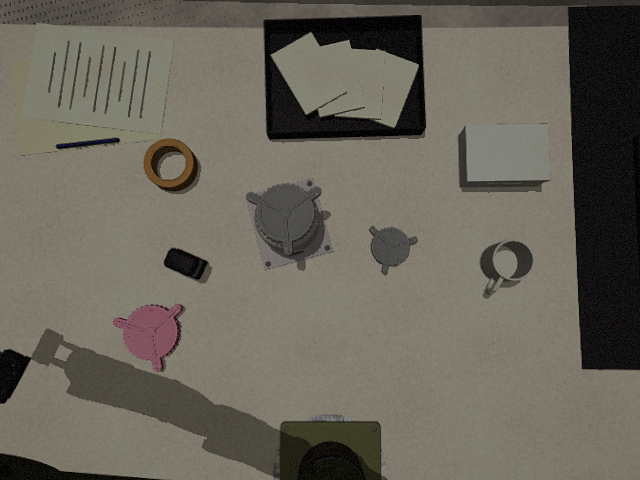

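View pics/side0.png

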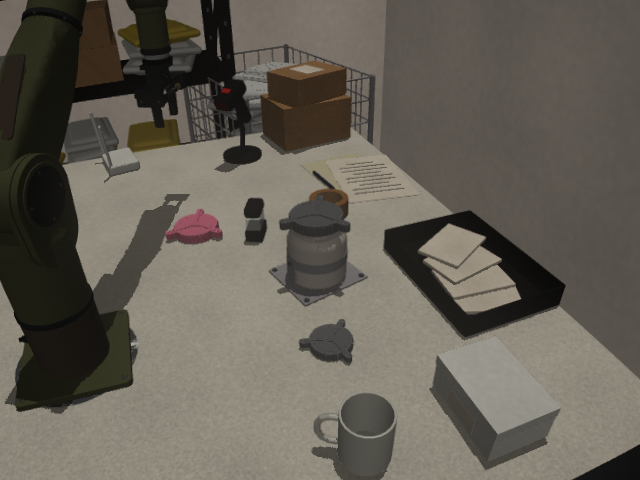

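Candidates for the lid: the grey one on the keg (top 288,213), a small grey one on the desk (390,248) and a pink one (152,332). I choose the one on the keg, since it is the larger grey lid. Next is the close crop and the measurement.

```bash
cat > h.py <<'E'
import numpy as np,cv2
from plant import r
from scipy.spatial.transform import Rotation as R
def cam(n,s=None):
    p=r.camera_params(n);K=np.array([[p['fx'],0,p['cx']],[0,p['fy'],p['cy']],[0,0,1.]])
    if n=='wrist':
        T=np.eye(4);T[:3,:3]=R.from_quat(s['eef_rot']).as_matrix();T[:3,3]=s['tool_pos'];T=T@p['hand_eye']
    else:
        T=np.eye(4);T[:3,:3]=R.from_quat(p['attitude']).as_matrix();T[:3,3]=p['position']
    return K,p['distortion'],T
def onplane(c,uv,z):
    K,d,T=c;u=cv2.undistortPoints(np.float64(uv).reshape(-1,1,2),K,d).reshape(-1,2)
    v=np.c_[u,np.ones(len(u))]@T[:3,:3].T
    return T[:3,3]+v*((z-T[2,3])/v[:,2])[:,None]
def proj(c,X):
    K,d,T=c;P=(np.float64(X).reshape(-1,3)-T[:3,3])@T[:3,:3]
    return cv2.projectPoints(P,np.zeros(3),np.zeros(3),K,d)[0].reshape(-1,2)
E
python3 - <<'E'
from h import *
c=cam('top');im=cv2.imread('pics/top0.png')
uv=[(250,198),(319,190),(289,250)]
print('tips',onplane(c,uv,.159))
print('plate',onplane(c,[(247,196),(310,179),(333,250),(268,270)],.003))
crop=im[160:290,220:360];cv2.imwrite('pics/crop0.png',cv2.convertScaleAbs(cv2.resize(crop,None,fx=4.4,fy=4.4,interpolation=cv2.INTER_CUBIC),alpha=2))
E
```

```text
tips [[0.53936577 0.15145744 0.159     ]
 [0.55471605 0.02178655 0.159     ]
 [0.44126705 0.07779437 0.159     ]]
plate [[ 0.57119901  0.17589014  0.003     ]
 [ 0.60839969  0.04067354  0.003     ]
 [ 0.4547858  -0.00851952  0.003     ]
 [ 0.41218622  0.12962213  0.003     ]]
```

View pics/crop0.png

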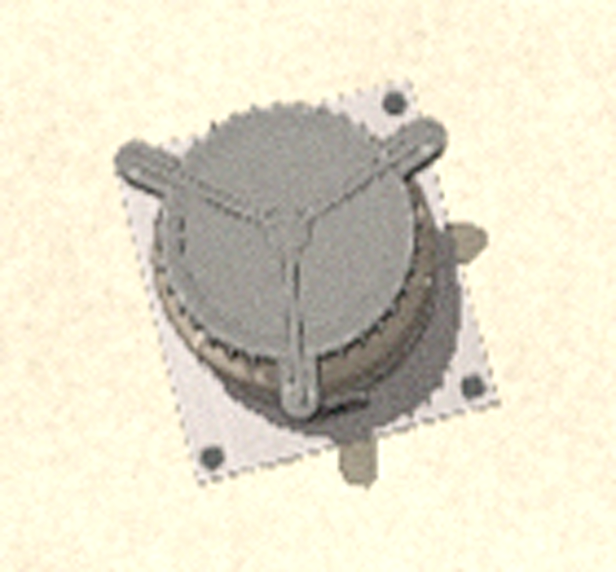

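The crop shows the large grey lid on the keg. Its ear tips are at about top (247,195), (321,188) and (288,254), and the plate corners are clear.

Run:
```python
from h import *
c=cam('top')
t=onplane(c,[(246.8,195.2),(321.1,188.4),(288.2,254.3)],.158)[:,:2]
# circumcentre
A=2*(t[1:]-t[0]);b=(t[1:]**2).sum(1)-(t[0]**2).sum();ce=np.linalg.solve(A,b)
d=t-ce;print('lid c',ce,'r',np.linalg.norm(d,axis=1),'ang',np.degrees(np.arctan2(d[:,1],d[:,0])))
pc=onplane(c,[(220+118/4.4,160+195/4.4),(220+408/4.4,160+82/4.4),(220+497/4.4,160+405/4.4),(220+203/4.4,160+485/4.4)],.003)
print('plate c',pc.mean(0)); 
for a,b in((3,0),(2,1),(1,0),(2,3)):
  e=pc[b]-pc[a];print(np.linalg.norm(e),np.degrees(np.arctan2(e[1],e[0])))
for z in(.114,):
  p=onplane(c,[(220+x/4.4,160+y/4.4) for x,y in((200,345),(262,375),(428,280))],z)[:,:2]-ce
  print('spots',np.linalg.norm(p,axis=1),np.degrees(np.arctan2(p[:,1],p[:,0])))
s=r.get_state();print(R.from_quat(s['eef_rot']).as_matrix().round(3))
```

```text
lid c [0.51318059 0.08414458] r [0.08002648 0.08002648 0.08002648] ang [  66.67811043  -55.97199695 -176.52704033]
plate c [0.50611526 0.08401179 0.003     ]
0.14769430142588236 16.733180570400787
0.1645610052279712 15.221882333047251
0.152008334310697 111.63770852996991
0.14716103555607501 105.2482998094882
spots [0.06160932 0.06039449 0.06133823] [ 137.43493133  166.3896791  -105.49434294]
[[-0.904  0.427 -0.001]
 [ 0.427  0.904 -0.001]
 [-0.    -0.001 -1.   ]]
```

>>> carry_out:
  plan:
    - {"rot":[0,0,0.11],"xyz":[-0.03,-0.018,0],"grip":100}
    - {"rot":[0,0,0.22],"xyz":[-0.06,-0.036,0],"grip":170}
    - {"rot":[0,0,0.33],"xyz":[-0.09,-0.054,0],"grip":170}
    - {"rot":[0,0,0.44],"xyz":[-0.12,-0.072,0],"grip":170}
    - {"rot":[0,0,0.55],"xyz":[-0.15,-0.09,0],"grip":170}
    - {"rot":[0,0,0.66],"xyz":[-0.18,-0.108,0],"grip":170}
    - {"rot":[0,0,0.77],"xyz":[-0.21,-0.126,0],"grip":170}
    - {"rot":[0,0,0.88],"xyz":[-0.24,-0.144,0],"grip":170}

```text
clock: 0.82
tool_pos: [0.4231, 0.3306, 0.2185]
eef_rot: [0.616, 0.788, -0.0, -0.0]
contact_force: [0.2, -0.4, 0.4]
opening: 0.416
finger_force: 0.0
```

```bash
cat >> h.py <<'E'
def goto(x,y,z,yaw):
    "shift/turn in tool axes to put TCP at x,y,z with tool x at yaw deg, pointing down"
    s=r.get_state();M=R.from_quat(s['eef_rot'])
    T=R.from_matrix(np.c_[[np.cos(np.radians(yaw)),np.sin(np.radians(yaw)),0],[np.sin(np.radians(yaw)),-np.cos(np.radians(yaw)),0],[0,0,-1]])
    x0=M.as_matrix()[:,0]
    print('now',s['clock'],s['tool_pos'].round(4),'yaw',np.degrees(np.arctan2(x0[1],x0[0])).round(1),'F',s['contact_force'].round(1),'mz',s['moment'].round(2),'op',round(s['opening'],3),'q',np.round(s['q'],2))
    print('xyz',M.inv().apply(np.array([x,y,z])-s['tool_pos']).round(4),'rot',(M.inv()*T).as_rotvec().round(3))
    return s
C=np.array([.513,.084])
def ear(phi,z,rad=.069):
    p=C+rad*np.array([np.cos(np.radians(phi)),np.sin(np.radians(phi))]);return goto(p[0],p[1],z,phi)
E
python3 -c "
from h import *
ear(64.5,.22)"
```

```text
now 0.8167 [0.4231 0.3306 0.2185] yaw 104.0 F [ 0.2 -0.4  0.4] mz [-0.02  0.05  0.02] op 0.416 q [-0.77  0.57  0.03  1.84 -0.02  0.73 -0.48]
xyz [-0.2078  0.0715 -0.0015] rot [-0.     0.     0.689]
```

>>> carry_out:
  plan:
    - {"rot":[0,0,0.1],"xyz":[-0.03,0.01,0],"grip":170}
    - {"rot":[0,0,0.2],"xyz":[-0.06,0.02,0],"grip":170}
    - {"rot":[0,0,0.3],"xyz":[-0.09,0.031,0],"grip":170}
    - {"rot":[0,0,0.4],"xyz":[-0.12,0.041,0],"grip":170}
    - {"rot":[0,0,0.5],"xyz":[-0.15,0.051,0],"grip":170}
    - {"rot":[0,0,0.6],"xyz":[-0.18,0.062,0],"grip":170}
    - {"rot":[0,0,0.689],"xyz":[-0.2078,0.0715,0],"grip":170}
    - {"rot":[0,0,0.689],"xyz":[-0.2078,0.0715,0],"grip":170}

```text
clock: 1.48
tool_pos: [0.5466, 0.1409, 0.2187]
eef_rot: [0.848, 0.53, 0.0, 0.003]
contact_force: [0.2, -1.0, -0.3]
opening: 0.335
finger_force: 0.0
```

```bash
python3 -c "
from h import *
s=ear(64.5,.138)
im=cv2.cvtColor(r.snapshot('wrist'),cv2.COLOR_RGB2BGR);c=cam('wrist',s)
for p in proj(c,np.r_[[[*(C+.081*np.array([np.cos(a),np.sin(a)])),.159] for a in np.radians([64.5,184.5,304.5])],[[*C,.159]]]): cv2.circle(im,tuple(int(v) for v in p),4,(0,0,255),1)
print(proj(c,[[*(C+.081*np.array([np.cos(a),np.sin(a)])),.159] for a in np.radians([64.5,184.5,304.5])]).round())
cv2.imwrite('pics/w1.png',cv2.convertScaleAbs(im,alpha=1.6))"
```

```text
now 1.4833 [0.5466 0.1409 0.2187] yaw 64.0 F [ 0.2 -1.  -0.3] mz [-0.1   0.07 -0.02] op 0.335 q [-0.47  0.61  0.21  1.77 -0.17  0.78 -0.62]
xyz [ 0.0034 -0.0063  0.0807] rot [ 0.005  0.003 -0.008]
[[303. 233.]
 [210. 393.]
 [401. 392.]]
```

View pics/w1.png

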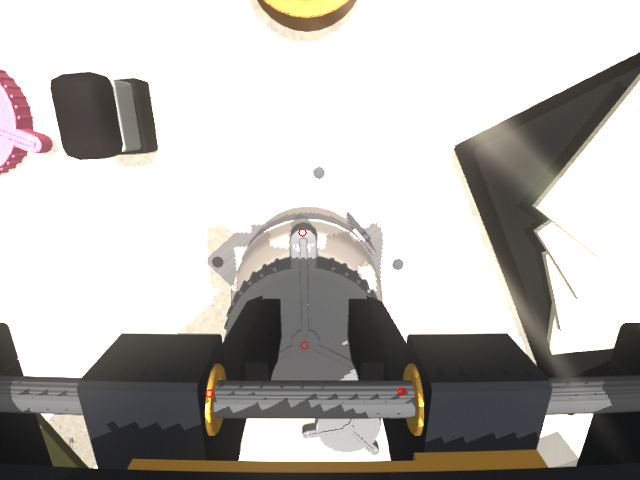

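The ear tip at (303,233) and the hub at (303,343) match the prediction to within about 2 mm. I'll descend astride the ear.

>>> carry_out:
  plan:
    - {"rot":[0.005,0.003,-0.008],"xyz":[0.0034,-0.0063,0.0],"grip":170}
    - {"rot":[0.005,0.003,-0.008],"xyz":[0.0034,-0.0063,0.02],"grip":170}
    - {"rot":[0.005,0.003,-0.008],"xyz":[0.0034,-0.0063,0.035],"grip":170}
    - {"rot":[0.005,0.003,-0.008],"xyz":[0.0034,-0.0063,0.05],"grip":170}
    - {"rot":[0.005,0.003,-0.008],"xyz":[0.0034,-0.0063,0.06],"grip":170}
    - {"rot":[0.005,0.003,-0.008],"xyz":[0.0034,-0.0063,0.07],"grip":170}
    - {"rot":[0.005,0.003,-0.008],"xyz":[0.0034,-0.0063,0.08],"grip":170}
    - {"rot":[0.005,0.003,-0.008],"xyz":[0.0034,-0.0063,0.08],"grip":170}

```text
clock: 2.2
tool_pos: [0.539, 0.1556, 0.1376]
eef_rot: [0.842, 0.54, 0.0, -0.003]
contact_force: [0.0, 0.3, 3.2]
opening: 0.332
finger_force: 1.3
```

```bash
cat >> h.py <<'E'
def arc(a0,a1,n,z0,z1,rad=.069):
    "rows along the arc, tool axes of the present pose"
    s=r.get_state();M=R.from_quat(s['eef_rot'])
    for k in range(1,n+1):
        a=a0+(a1-a0)*k/n;z=z0+(z1-z0)*k/n;t=np.radians(a);p=np.r_[C+rad*np.array([np.cos(t),np.sin(t)]),z]
        T=R.from_matrix(np.c_[[np.cos(t),np.sin(t),0],[np.sin(t),-np.cos(t),0],[0,0,-1]])
        print(round(a,1),'xyz',M.inv().apply(p-s['tool_pos']).round(4),'rot',(M.inv()*T).as_rotvec().round(3))
E
python3 -c "
from h import *
ear(64.5,.138); arc(64.5,100,8,.138,.138)"
```

```text
now 2.2 [0.539  0.1556 0.1376] yaw 65.4 F [0.  0.3 3.2] mz [-0.11 -0.    0.03] op 0.332 q [-0.45  0.72  0.16  1.85 -0.2   0.59 -0.59]
xyz [-0.007   0.0072 -0.0005] rot [-0.005 -0.004  0.015]
68.9 xyz [-0.0071  0.0019 -0.0004] rot [-0.005 -0.004 -0.062]
73.4 xyz [-0.0076 -0.0034 -0.0004] rot [-0.005 -0.004 -0.14 ]
77.8 xyz [-0.0086 -0.0087 -0.0004] rot [-0.005 -0.005 -0.217]
82.2 xyz [-0.0099 -0.0139 -0.0004] rot [-0.004 -0.005 -0.295]
86.7 xyz [-0.0117 -0.0189 -0.0004] rot [-0.004 -0.005 -0.372]
91.1 xyz [-0.0138 -0.0238 -0.0003] rot [-0.004 -0.005 -0.45 ]
95.6 xyz [-0.0163 -0.0285 -0.0003] rot [-0.004 -0.005 -0.527]
100.0 xyz [-0.0192 -0.033  -0.0003] rot [-0.004 -0.006 -0.605]
```

>>> carry_out:
  plan:
    - {"rot":[-0.005,-0.004,-0.062],"xyz":[-0.007,0.002,0],"grip":170}
    - {"rot":[-0.005,-0.004,-0.14],"xyz":[-0.0076,-0.0034,0],"grip":170}
    - {"rot":[-0.005,-0.004,-0.217],"xyz":[-0.0086,-0.0087,0],"grip":170}
    - {"rot":[-0.004,-0.005,-0.295],"xyz":[-0.01,-0.0139,0],"grip":170}
    - {"rot":[-0.004,-0.005,-0.372],"xyz":[-0.0117,-0.0189,0],"grip":170}
    - {"rot":[-0.004,-0.005,-0.45],"xyz":[-0.0138,-0.0238,0],"grip":170}
    - {"rot":[-0.004,-0.005,-0.527],"xyz":[-0.0163,-0.0285,0],"grip":170}
    - {"rot":[-0.004,-0.005,-0.605],"xyz":[-0.0192,-0.033,0],"grip":170}

```text
clock: 2.87
tool_pos: [0.5012, 0.1508, 0.1393]
eef_rot: [0.642, 0.767, 0.0, 0.001]
contact_force: [0.6, 1.3, 0.8]
opening: 0.333
finger_force: 0.3
```

```bash
python3 -c "
from h import *
s=ear(100,.138); arc(101,110,4,.138,.138)
im=cv2.cvtColor(r.snapshot('wrist'),cv2.COLOR_RGB2BGR)
cv2.imwrite('pics/w2.png',cv2.convertScaleAbs(im,alpha=1.6))"
```

```text
now 2.8667 [0.5012 0.1508 0.1393] yaw 100.1 F [0.6 1.3 0.8] mz [-0.03 -0.06  0.  ] op 0.333 q [-0.38  0.68 -0.    1.96  0.01  0.51 -0.21]
xyz [0.0011 0.     0.0013] rot [0.001 0.    0.003]
103.2 xyz [ 0.001  -0.0039  0.0013] rot [ 0.001  0.    -0.054]
105.5 xyz [ 0.0008 -0.0066  0.0013] rot [ 0.001  0.    -0.093]
107.8 xyz [ 0.0005 -0.0093  0.0013] rot [ 0.001  0.001 -0.133]
110.0 xyz [ 0.0001 -0.0119  0.0012] rot [ 0.001  0.001 -0.172]
```

View pics/w2.png

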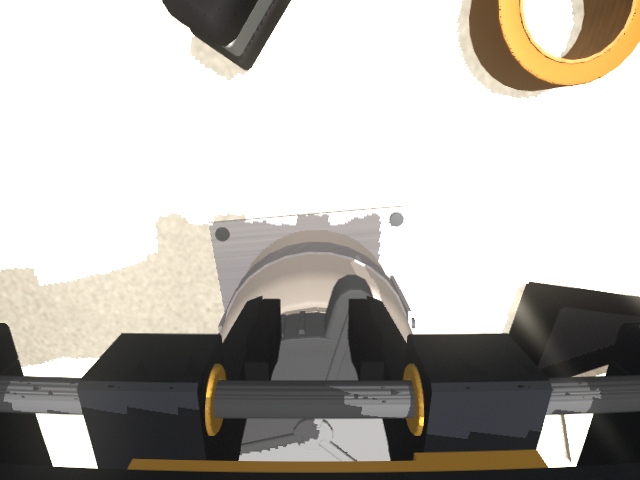

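The right-hand (clockwise) finger is pushing the ear, at (350,285). I'll continue a little further back.

>>> carry_out:
  plan:
    - {"rot":[0,0,-0.054],"xyz":[0.001,-0.004,0],"grip":170}
    - {"rot":[0,0,-0.093],"xyz":[0.001,-0.0066,0],"grip":170}
    - {"rot":[0,0,-0.133],"xyz":[0.0005,-0.0093,0],"grip":170}
    - {"rot":[0,0,-0.172],"xyz":[0,-0.012,0],"grip":170}
    - {"rot":[0,0,-0.172],"xyz":[0,-0.012,0],"grip":170}
    - {"rot":[0,0,-0.172],"xyz":[0,-0.012,0],"grip":170}
    - {"rot":[0,0,-0.15],"xyz":[0,-0.0095,0],"grip":170}
    - {"rot":[0,0,-0.15],"xyz":[0,-0.0095,0],"grip":170}

```text
clock: 3.58
tool_pos: [0.4906, 0.1495, 0.1387]
eef_rot: [0.585, 0.811, -0.001, -0.001]
contact_force: [-3.3, 0.4, 6.1]
opening: 0.333
finger_force: 3.1
```

```bash
python3 -c "
from h import *
s=ear(112,.138); arc(108,116,4,.138,.138)
im=cv2.cvtColor(r.snapshot('side'),cv2.COLOR_RGB2BGR);w=cv2.cvtColor(r.snapshot('wrist'),cv2.COLOR_RGB2BGR)
cv2.imwrite('pics/s3.png',cv2.convertScaleAbs(np.hstack([cv2.resize(im[150:310,240:400],(400,400)),cv2.resize(w[200:480,180:460],(400,400))]),alpha=1.5))"
```

```text
now 3.5833 [0.4906 0.1495 0.1387] yaw 108.4 F [-3.3  0.4  6.1] mz [0.19 0.46 0.07] op 0.333 q [-0.36  0.67 -0.04  1.98  0.06  0.5  -0.12]
xyz [-0.0004 -0.0037  0.0007] rot [-0.002 -0.    -0.063]
110.0 xyz [-0.0003 -0.0013  0.0007] rot [-0.002 -0.    -0.028]
112.0 xyz [-0.0004 -0.0037  0.0007] rot [-0.002 -0.    -0.063]
114.0 xyz [-0.0006 -0.0061  0.0007] rot [-0.002 -0.    -0.097]
116.0 xyz [-0.0009 -0.0085  0.0007] rot [-0.002 -0.    -0.132]
```

View pics/s3.png

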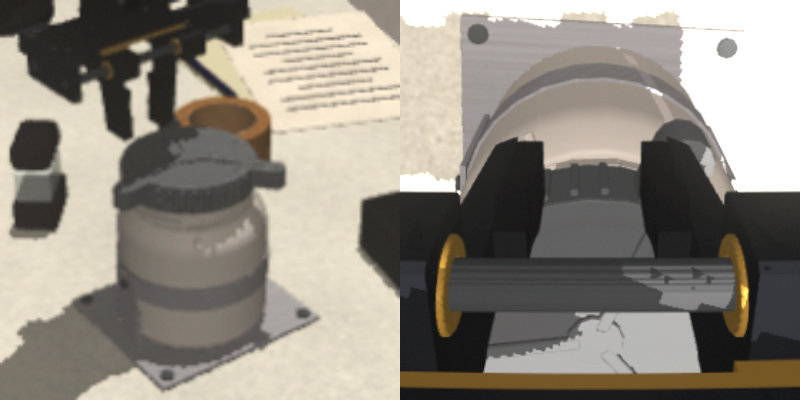

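```bash
python3 -c "
from h import *
s=r.get_state();w=cam('wrist',s);d=cam('side')
for z in(.159,.150,.145):
  for c,uv in((w,[(380,290),(323,424)]),(d,[(287.5,226.5),(352.5,218.5)])):
    p=onplane(c,uv,z)[:,:2]-C
    print(z,'r',np.linalg.norm(p,axis=1).round(4),'a',np.degrees(np.arctan2(p[:,1],p[:,0])).round(1))
im=cv2.cvtColor(r.snapshot('top'),cv2.COLOR_RGB2BGR);d=cv2.cvtColor(r.snapshot('side'),cv2.COLOR_RGB2BGR);w=cv2.cvtColor(r.snapshot('wrist'),cv2.COLOR_RGB2BGR)
f=lambda a:cv2.resize(a,(400,400),interpolation=cv2.INTER_CUBIC)
cv2.imwrite('pics/m4.png',np.hstack([cv2.convertScaleAbs(f(d[180:280,260:360]),alpha=2),cv2.convertScaleAbs(f(w[230:430,220:420]),alpha=1.3)]))"
```

```text
0.159 r [0.0864 0.0107] a [89.5 84. ]
0.159 r [0.0753 0.0767] a [-157.6  -37.1]
0.15 r [0.0831 0.0049] a [87.5 32.8]
0.15 r [0.0674 0.0747] a [-167.5  -25.7]
0.145 r [0.0813 0.006 ] a [ 86.2 -17.8]
0.145 r [0.064  0.0749] a [-174.1  -19.2]
```

View pics/m4.png

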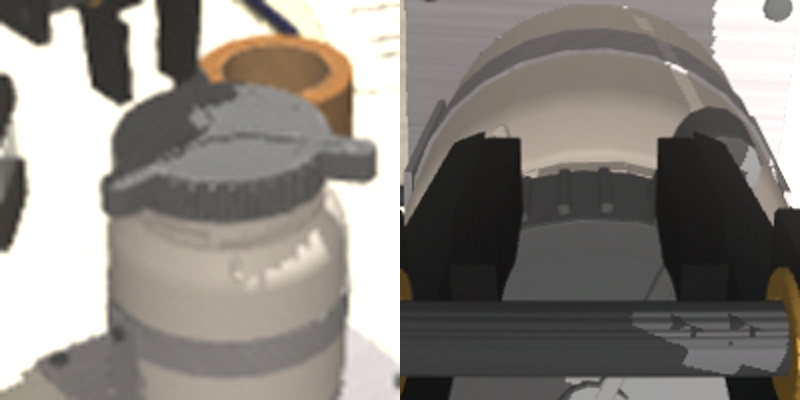

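The right finger sits over the ear (ear at about 87°, finger at 84–96°, Fz +6 N), and the lid looks tilted. I'll lift straight up so it settles, then look again.

>>> carry_out:
  plan:
    - {"rot":[0,0,0],"xyz":[0,0,-0.01],"grip":170}
    - {"rot":[0,0,0],"xyz":[0,0,-0.02],"grip":170}
    - {"rot":[0,0,0],"xyz":[0,0,-0.035],"grip":170}
    - {"rot":[0,0,0],"xyz":[0,0,-0.05],"grip":170}
    - {"rot":[0,0,0],"xyz":[0,0,-0.065],"grip":170}
    - {"rot":[0,0,0],"xyz":[0,0,-0.08],"grip":170}
    - {"rot":[0,0,0],"xyz":[0,0,-0.08],"grip":170}
    - {"rot":[0,0,0],"xyz":[0,0,-0.08],"grip":170}

```text
clock: 4.5
tool_pos: [0.4918, 0.149, 0.2192]
eef_rot: [0.585, 0.811, 0.0, 0.001]
contact_force: [0.0, -0.2, 0.2]
opening: 0.331
finger_force: 0.0
```

```bash
python3 -c "
from h import *
s=ear(95,.22)
d=cv2.cvtColor(r.snapshot('side'),cv2.COLOR_RGB2BGR);s=r.get_state();w=cv2.cvtColor(r.snapshot('wrist'),cv2.COLOR_RGB2BGR)
np.savez('s5.npz',**{k:s[k] for k in('tool_pos','eef_rot')})
cv2.imwrite('pics/m5.png',np.hstack([cv2.resize(cv2.convertScaleAbs(d[180:280,260:360],alpha=2),(400,400),interpolation=cv2.INTER_CUBIC),cv2.convertScaleAbs(w[40:440,120:520],alpha=1.2)]))"
```

```text
now 4.5 [0.4918 0.149  0.2192] yaw 108.5 F [ 0.  -0.2  0.2] mz [-0.04  0.    0.02] op 0.331 q [-0.35  0.54 -0.05  1.9   0.04  0.7  -0.11]
xyz [-0.0012  0.0156 -0.0008] rot [0.001 0.    0.235]
```

View pics/m5.png

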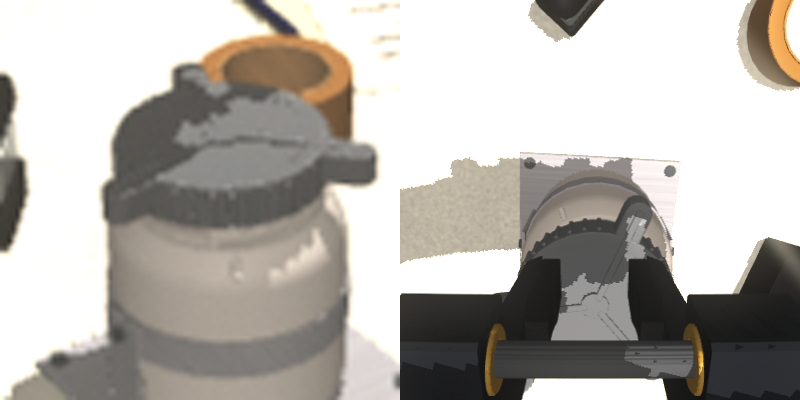

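```bash
python3 -c "
from h import *
s=np.load('s5.npz');w=cam('wrist',s);d=cam('side')
for z in(.159,.150,.145):
  for c,uv in((w,[(360,243),(317,343)]),(d,[(260+107/4,180+184/4),(260+378/4,180+146/4),(260+182/4,180+66/4)])):
    p=onplane(c,uv,z)[:,:2]-C
    print(z,(p*1e3).round(1).tolist(),'r',np.linalg.norm(p,axis=1).round(4),'a',np.degrees(np.arctan2(p[:,1],p[:,0])).round(1))
"
```

```text
0.159 [[3.6, 81.9], [1.1, 4.6]] r [0.082  0.0047] a [87.5 76.1]
0.159 [[-70.5, -26.4], [68.0, -40.5], [2.9, 76.6]] r [0.0753 0.0792 0.0767] a [-159.4  -30.8   87.8]
0.15 [[5.6, 79.6], [3.0, -0.8]] r [0.0798 0.0032] a [ 86.  -15.4]
0.15 [[-66.6, -12.2], [74.3, -26.5], [8.0, 92.7]] r [0.0677 0.0789 0.0931] a [-169.7  -19.6   85.1]
0.145 [[6.7, 78.3], [4.1, -3.9]] r [0.0786 0.0056] a [ 85.1 -43.2]
0.145 [[-64.5, -4.2], [77.8, -18.7], [10.9, 101.7]] r [0.0647 0.08   0.1022] a [-176.2  -13.5   83.9]
```

The lid is level and still on the thread top. The ear is at about 87° (angle ~71°), so the finger had landed on the ear and slipped over it. I'll redo it centred on the ear, with a wider gap and a lower tip.

>>> carry_out:
  plan:
    - {"rot":[0,0,0.1],"xyz":[0,0.007,0],"grip":150}
    - {"rot":[0,0,0.2],"xyz":[0,0.015,0],"grip":150}
    - {"rot":[0,0,0.3],"xyz":[-0.002,0.022,0],"grip":150}
    - {"rot":[0,0,0.375],"xyz":[-0.004,0.0255,0],"grip":150}
    - {"rot":[0,0,0.375],"xyz":[-0.004,0.0255,0],"grip":150}
    - {"rot":[0,0,0.375],"xyz":[-0.004,0.0255,0],"grip":150}
    - {"rot":[0,0,0.375],"xyz":[-0.004,0.0255,0],"grip":150}

```text
clock: 5.18
tool_pos: [0.5161, 0.1532, 0.218]
eef_rot: [0.725, 0.689, -0.001, -0.0]
contact_force: [-0.1, -0.0, 0.1]
opening: 0.409
finger_force: 0.0
```

```bash
python3 -c "
from h import *
s=ear(87,.134)
w=cv2.cvtColor(r.snapshot('wrist'),cv2.COLOR_RGB2BGR);c=cam('wrist',s);pr=proj(c,[[*(C+.081*np.array([np.cos(a),np.sin(a)])),.159] for a in np.radians([80,87,94])]);print(pr.round())
cv2.imwrite('pics/m6.png',cv2.convertScaleAbs(w[150:450,160:480],alpha=1.3))"
```

```text
now 5.1833 [0.5161 0.1532 0.218 ] yaw 87.1 F [-0.1 -0.   0.1] mz [-0.04  0.03  0.02] op 0.409 q [-0.41  0.58  0.06  1.83 -0.05  0.73 -0.37]
xyz [-0.0001  0.0007  0.084 ] rot [-0.002  0.001  0.002]
[[330. 239.]
 [314. 238.]
 [298. 239.]]
```

View pics/m6.png

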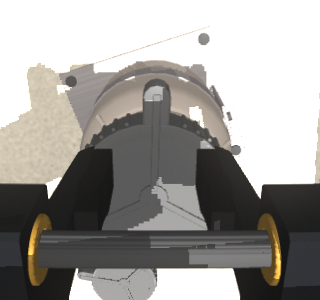

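The ear tip is at (315,240), predicted (314,238), so it is centred between the fingers. I'll descend straight down.

>>> carry_out:
  plan:
    - {"rot":[0,0,0],"xyz":[0,0,0.02],"grip":150}
    - {"rot":[0,0,0],"xyz":[0,0,0.04],"grip":150}
    - {"rot":[0,0,0],"xyz":[0,0,0.055],"grip":150}
    - {"rot":[0,0,0],"xyz":[0,0,0.07],"grip":150}
    - {"rot":[0,0,0],"xyz":[0,0,0.084],"grip":150}
    - {"rot":[0,0,0],"xyz":[0,0,0.084],"grip":150}
    - {"rot":[0,0,0],"xyz":[0,0,0.084],"grip":150}

```text
clock: 5.82
tool_pos: [0.5163, 0.1531, 0.1343]
eef_rot: [0.725, 0.689, -0.001, -0.0]
contact_force: [0.8, -0.5, -0.2]
opening: 0.414
finger_force: 0.0
```

```bash
python3 -c "
from h import *
s=ear(87,.134);arc(87,111,8,.134,.134)"
```

```text
now 5.8167 [0.5163 0.1531 0.1343] yaw 87.1 F [ 0.8 -0.5 -0.2] mz [-0.09  0.03  0.  ] op 0.414 q [-0.4   0.7   0.04  1.91 -0.06  0.53 -0.37]
xyz [-0.0002  0.0003  0.0003] rot [-0.002  0.001  0.001]
90.0 xyz [-0.0003 -0.0033  0.0003] rot [-0.002  0.001 -0.051]
93.0 xyz [-0.0006 -0.0069  0.0003] rot [-0.002  0.001 -0.104]
96.0 xyz [-0.001  -0.0104  0.0003] rot [-0.002  0.001 -0.156]
99.0 xyz [-0.0017 -0.014   0.0003] rot [-0.002  0.001 -0.208]
102.0 xyz [-0.0025 -0.0175  0.0003] rot [-0.002  0.001 -0.261]
105.0 xyz [-0.0035 -0.021   0.0003] rot [-0.002  0.001 -0.313]
108.0 xyz [-0.0048 -0.0244  0.0003] rot [-0.002  0.001 -0.365]
111.0 xyz [-0.0061 -0.0277  0.0003] rot [-0.002  0.001 -0.418]
```

>>> carry_out:
  plan:
    - {"rot":[0,0,-0.051],"xyz":[-0.0003,-0.0033,0],"grip":150}
    - {"rot":[0,0,-0.104],"xyz":[-0.0006,-0.007,0],"grip":150}
    - {"rot":[0,0,-0.156],"xyz":[-0.001,-0.0104,0],"grip":150}
    - {"rot":[0,0,-0.208],"xyz":[-0.0017,-0.014,0],"grip":150}
    - {"rot":[0,0,-0.261],"xyz":[-0.0025,-0.0175,0],"grip":150}
    - {"rot":[0,0,-0.313],"xyz":[-0.0035,-0.021,0],"grip":150}
    - {"rot":[0,0,-0.365],"xyz":[-0.0048,-0.0244,0],"grip":150}
    - {"rot":[0,0,-0.418],"xyz":[-0.006,-0.0277,0],"grip":150}

```text
clock: 6.48
tool_pos: [0.4897, 0.1489, 0.1359]
eef_rot: [0.565, 0.825, 0.001, 0.001]
contact_force: [0.2, 0.1, -0.4]
opening: 0.409
finger_force: 0.0
```

```bash
python3 -c "
from h import *
s=ear(112,.134);arc(111,117,3,.134,.134);arc(110,106,1,.134,.134)
d=cv2.cvtColor(r.snapshot('side'),cv2.COLOR_RGB2BGR);s=r.get_state();w=cv2.cvtColor(r.snapshot('wrist'),cv2.COLOR_RGB2BGR)
np.savez('s5.npz',**{k:s[k] for k in('tool_pos','eef_rot')})
cv2.imwrite('pics/m7.png',np.hstack([cv2.resize(cv2.convertScaleAbs(d[180:280,260:360],alpha=2),(400,400),interpolation=cv2.INTER_CUBIC),cv2.convertScaleAbs(w[80:480,120:520],alpha=1.2)]))"
```

```text
now 6.4833 [0.4897 0.1489 0.1359] yaw 111.1 F [ 0.2  0.1 -0.4] mz [-0.03 -0.01  0.06] op 0.409 q [-0.34  0.67 -0.07  1.99  0.09  0.48 -0.11]
xyz [ 0.0001 -0.0027  0.0019] rot [ 0.002  0.001 -0.015]
113.0 xyz [ 0.0001 -0.0039  0.0019] rot [ 0.002  0.001 -0.032]
115.0 xyz [-0.0001 -0.0064  0.0019] rot [ 0.002  0.001 -0.067]
117.0 xyz [-0.0003 -0.0088  0.0019] rot [ 0.002  0.001 -0.102]
106.0 xyz [-0.0002  0.0045  0.002 ] rot [0.002 0.001 0.09 ]
```

View pics/m7.png

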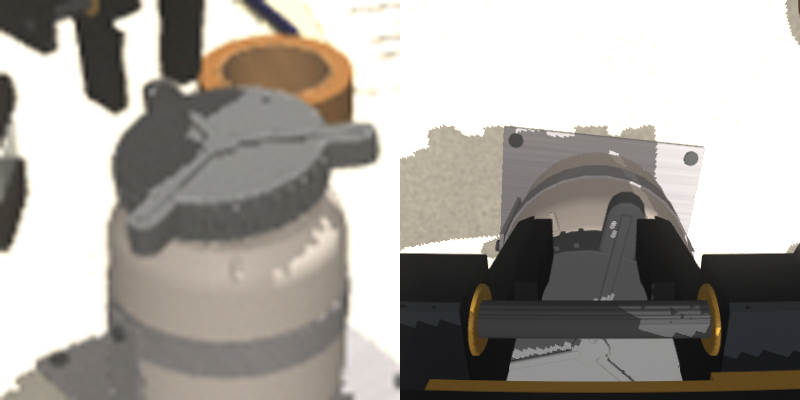

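The finger is properly behind the ear now. The side crop shows ear tips at about (378,140), (132,232) and (150,88). That was my last picture, so from here I measure numerically.

```bash
python3 -c "
from h import *
s=np.load('s5.npz');w=cam('wrist',s);d=cam('side')
for z in(.159,.154,.150):
  for c,uv in((w,[(120+228,80+195)]),(d,[(260+132/4,180+228/4),(260+378/4,180+133/4),(260+150/4,180+84/4)])):
    p=onplane(c,uv,z)[:,:2]-C
    print(z,(p*1e3).round(1).tolist(),'r',np.linalg.norm(p,axis=1).round(4),'a',np.degrees(np.arctan2(p[:,1],p[:,0])).round(1))
"
```

```text
0.159 [[-18.3, 88.9]] r [0.0907] a [101.6]
0.159 [[-70.9, -69.1], [73.2, -28.4], [-19.5, 63.5]] r [0.099  0.0786 0.0665] a [-135.7  -21.2  107.1]
0.154 [[-17.1, 87.1]] r [0.0888] a [101.1]
0.154 [[-68.8, -61.6], [76.8, -20.5], [-16.9, 72.4]] r [0.0923 0.0795 0.0743] a [-138.2  -15.   103.1]
0.15 [[-16.1, 85.7]] r [0.0872] a [100.6]
0.15 [[-67.1, -55.6], [79.6, -14.2], [-14.8, 79.4]] r [0.0871 0.0808 0.0808] a [-140.4  -10.1  100.6]
```

The ear heights fit a lid that has dropped (z ≈ 0.150, ear ≈ 103°). I'll push a bit further back and then ease off.

>>> carry_out:
  plan:
    - {"rot":[0,0,-0.032],"xyz":[0,-0.004,0.001],"grip":150}
    - {"rot":[0,0,-0.067],"xyz":[0,-0.0064,0.001],"grip":150}
    - {"rot":[0,0,-0.09],"xyz":[0,-0.008,0.001],"grip":150}
    - {"rot":[0,0,-0.09],"xyz":[0,-0.008,0.001],"grip":150}
    - {"rot":[0,0,-0.05],"xyz":[0,-0.004,0.001],"grip":150}
    - {"rot":[0,0,0.0],"xyz":[0,0,0.001],"grip":150}
    - {"rot":[0,0,0.0],"xyz":[0,0,0.001],"grip":150}
    - {"rot":[0,0,0.0],"xyz":[0,0,0.001],"grip":150}

```text
clock: 7.25
tool_pos: [0.4894, 0.149, 0.1336]
eef_rot: [0.567, 0.824, -0.0, 0.0]
contact_force: [-0.6, -0.7, -0.1]
opening: 0.409
finger_force: 0.0
```

```bash
cat >> h.py <<'E'
def lidmask():
    d=r.snapshot('side').astype(int)[185:262,280:362];m=((d.max(2)-d.min(2))<14)&(d.max(2)<95)&(d.max(2)>38)
    return d,m
E
python3 -c "
from h import *
s=ear(112,.134)
d,m=lidmask()
o=cv2.imread('pics/side0.png')[:,:,::-1].astype(int)[185:262,280:362]
for n,i in(('old',o),('new',d)):
  for u in (30,40,50): print(n,u+280,i[35:65,u].tolist() if 0 else i[30:70:1,u].max(1).tolist())
"
```

```text
now 7.25 [0.4894 0.149  0.1336] yaw 111.0 F [-0.6 -0.7 -0.1] mz [-0.1   0.03  0.02] op 0.409 q [-0.34  0.67 -0.07  1.99  0.09  0.48 -0.11]
xyz [-0.0001 -0.0024 -0.0004] rot [ 0.     0.001 -0.018]
old 310 [61, 69, 69, 69, 70, 69, 69, 68, 69, 68, 68, 60, 49, 46, 46, 45, 45, 45, 43, 43, 43, 59, 72, 73, 77, 81, 76, 81, 88, 89, 89, 90, 90, 90, 89, 87, 87, 85, 83, 83]
old 320 [54, 63, 70, 69, 69, 68, 68, 68, 68, 68, 68, 58, 47, 46, 46, 46, 46, 46, 45, 45, 45, 55, 72, 80, 79, 75, 73, 80, 88, 88, 87, 87, 89, 97, 95, 89, 87, 85, 85, 83]
old 330 [70, 69, 67, 53, 57, 68, 68, 68, 71, 60, 45, 44, 45, 44, 44, 44, 44, 44, 44, 55, 71, 75, 73, 74, 75, 81, 85, 87, 87, 86, 87, 86, 93, 100, 99, 92, 85, 82, 81, 80]
new 310 [60, 53, 50, 61, 70, 65, 58, 64, 71, 71, 71, 71, 71, 71, 70, 59, 46, 46, 46, 47, 46, 44, 45, 45, 49, 72, 81, 84, 92, 94, 95, 94, 94, 95, 95, 92, 91, 89, 87, 86]
new 320 [59, 60, 71, 71, 71, 71, 71, 71, 70, 71, 70, 69, 73, 70, 56, 45, 45, 45, 47, 49, 48, 46, 45, 48, 69, 78, 78, 85, 94, 93, 91, 93, 94, 101, 100, 95, 95, 95, 91, 88]
new 330 [59, 72, 72, 72, 71, 71, 71, 70, 70, 71, 58, 46, 46, 46, 46, 46, 45, 45, 45, 45, 49, 67, 77, 78, 80, 85, 90, 91, 90, 91, 92, 101, 106, 106, 104, 97, 91, 87, 86, 86]
```

```bash
cat >> h.py <<'E'
def lidheight(img,dc=(0,0)):
    "top front rim edge rows (bright top -> dark side) per column vs rim height giving that row"
    c=cam('side');a=np.radians(np.arange(180,361,.5));out=[]
    for u in range(296,346,4):
        col=img[205:250,u].max(1).astype(float);g=col[2:]-col[:-2]
        k=np.argmin(g)+206; kb=np.argmax(np.where(np.arange(206,249)>k+4,g,-99)[:k-206+17])+206
        z=[]
        for h in np.arange(.12,.175,.001):
            p=proj(c,np.c_[C[0]+dc[0]+.055*np.cos(a),C[1]+dc[1]+.055*np.sin(a),0*a+h]);z.append(np.interp(u,p[:,0],p[:,1]))
        hs=np.arange(.12,.175,.001);f=lambda v:round(float(np.interp(-v,-np.array(z),hs))*1e3,1)
        out.append((u,k,f(k),kb,f(kb)))
    return out
E
python3 -c "
from h import *
o=cv2.imread('pics/side0.png')[:,:,::-1]
a=lidheight(o);b=lidheight(r.snapshot('side'))
for x,y in zip(a,b):print(x,y)
w=r.snapshot('wrist');s=r.get_state()
# ear: sample ring of radius 76 at several heights
c=cam('wrist',s)
for z in(.159,.150):
  A=np.arange(84,124,2);p=proj(c,[[*(C+.072*np.array([np.cos(t),np.sin(t)])),z] for t in np.radians(A)])
  print(z,[(int(a_),w[int(v),int(u)].max()) for a_,(u,v) in zip(A,p)])
"
```

```text
(296, np.int64(206), 174.0, np.int64(219), 168.7) (296, np.int64(209), 174.0, np.int64(216), 174.0)
(300, np.int64(224), 161.1, np.int64(234), 137.4) (300, np.int64(234), 137.4, np.int64(242), 120.0)
(304, np.int64(225), 161.5, np.int64(235), 138.0) (304, np.int64(230), 149.8, np.int64(239), 128.5)
(308, np.int64(226), 160.9, np.int64(236), 137.6) (308, np.int64(215), 174.0, np.int64(220), 174.0)
(312, np.int64(226), 161.8, np.int64(237), 136.3) (312, np.int64(230), 152.6, np.int64(240), 129.2)
(316, np.int64(227), 159.7, np.int64(236), 138.9) (316, np.int64(230), 152.8, np.int64(239), 131.8)
(320, np.int64(226), 161.6, np.int64(236), 138.4) (320, np.int64(229), 154.7, np.int64(239), 131.4)
(324, np.int64(215), 174.0, np.int64(221), 171.7) (324, np.int64(227), 158.1, np.int64(237), 134.9)
(328, np.int64(225), 160.7, np.int64(235), 137.5) (328, np.int64(226), 158.4, np.int64(236), 135.1)
(332, np.int64(218), 173.8, np.int64(234), 136.8) (332, np.int64(224), 160.1, np.int64(235), 134.4)
(336, np.int64(222), 160.4, np.int64(232), 136.9) (336, np.int64(206), 174.0, np.int64(215), 174.0)

[... 345 characters left out ...]
, (98, np.uint8(69)), (100, np.uint8(68)), (102, np.uint8(67)), (104, np.uint8(70)), (106, np.uint8(67)), (108, np.uint8(43)), (110, np.uint8(46)), (112, np.uint8(46)), (114, np.uint8(45)), (116, np.uint8(44)), (118, np.uint8(45)), (120, np.uint8(44)), (122, np.uint8(44))]
0.15 [(84, np.uint8(29)), (86, np.uint8(26)), (88, np.uint8(26)), (90, np.uint8(24)), (92, np.uint8(25)), (94, np.uint8(23)), (96, np.uint8(68)), (98, np.uint8(68)), (100, np.uint8(68)), (102, np.uint8(68)), (104, np.uint8(139)), (106, np.uint8(58)), (108, np.uint8(136)), (110, np.uint8(136)), (112, np.uint8(136)), (114, np.uint8(137)), (116, np.uint8(135)), (118, np.uint8(135)), (120, np.uint8(134)), (122, np.uint8(133))]
```

```bash
python3 -c "
from h import *
arc(111,121,4,.134,.134)"
```

```text
113.5 xyz [-0.0001 -0.0036 -0.0005] rot [-0.001  0.    -0.044]
116.0 xyz [-0.0003 -0.0066 -0.0005] rot [-0.001  0.    -0.087]
118.5 xyz [-0.0006 -0.0096 -0.0005] rot [-0.001  0.    -0.131]
121.0 xyz [-0.0011 -0.0126 -0.0005] rot [-0.001  0.    -0.175]
```

>>> carry_out:
  plan:
    - {"rot":[0,0,-0.044],"xyz":[0,-0.0036,0],"grip":150}
    - {"rot":[0,0,-0.087],"xyz":[-0.0003,-0.0066,0],"grip":150}
    - {"rot":[0,0,-0.131],"xyz":[-0.0006,-0.0096,0],"grip":150}
    - {"rot":[0,0,-0.175],"xyz":[-0.001,-0.0126,0],"grip":150}
    - {"rot":[0,0,-0.175],"xyz":[-0.001,-0.0126,0],"grip":150}
    - {"rot":[0,0,-0.175],"xyz":[-0.001,-0.0126,0],"grip":150}

```text
clock: 7.9
tool_pos: [0.4775, 0.1432, 0.1336]
eef_rot: [0.493, 0.87, -0.0, 0.0]
contact_force: [1.1, -0.4, 0.5]
opening: 0.414
finger_force: 0.0
```

```bash
cat >> h.py <<'E'
def check(a0=80,a1=130):
    for x in lidheight(r.snapshot('side'))[2:11]:print([int(x[0]),int(x[1]),x[2],int(x[3]),x[4]],end=' ')
    s=r.get_state();w=r.snapshot('wrist');c=cam('wrist',s);print()
    for z in(.159,.150):
        A=np.arange(a0,a1,2);p=proj(c,[[*(C+.072*np.array([np.cos(t),np.sin(t)])),z] for t in np.radians(A)])
        print(z,' '.join(f'{a_}:{w[int(v),int(u)].max()}' for a_,(u,v) in zip(A,p)))
E
python3 -c "
from h import *
ear(121,.134);check(90,136);arc(121,109,4,.134,.134)"
```

```text
now 7.9 [0.4775 0.1432 0.1336] yaw 120.9 F [ 1.1 -0.4  0.5] mz [-0.01  0.02 -0.02] op 0.414 q [-0.31  0.66 -0.11  2.03  0.16  0.46 -0.  ]
xyz [-0.     -0.     -0.0004] rot [-0.     0.    -0.001]
[304, 217, 174.0, 222, 168.4] [308, 230, 151.6, 240, 128.1] [312, 230, 152.6, 240, 129.2] [316, 229, 155.1, 239, 131.8] [320, 229, 154.7, 239, 131.4] [324, 227, 158.1, 238, 132.5] [328, 226, 158.4, 236, 135.1] [332, 224, 160.1, 235, 134.4] [336, 206, 174.0, 211, 174.0] 
0.159 90:28 92:28 94:24 96:24 98:24 100:24 102:24 104:23 106:39 108:63 110:40 112:44 114:45 116:46 118:46 120:45 122:44 124:44 126:44 128:44 130:44 132:45 134:108
0.15 90:31 92:30 94:27 96:25 98:27 100:26 102:25 104:23 106:64 108:41 110:134 112:135 114:135 116:134 118:135 120:135 122:135 124:134 126:134 128:138 130:133 132:132 134:131
118.0 xyz [-0.0001  0.0032 -0.0003] rot [0.    0.    0.051]
115.0 xyz [-0.0004  0.0068 -0.0003] rot [0.    0.    0.104]
112.0 xyz [-0.0009  0.0104 -0.0003] rot [0.    0.    0.156]
109.0 xyz [-0.0015  0.0139 -0.0003] rot [0.    0.    0.208]
```

The finger seems to have passed over the ear again without force. I'll lift clear, back away outward and measure the lid unobstructed.

>>> carry_out:
  plan:
    - {"rot":[0,0,0],"xyz":[0,0,-0.02],"grip":150}
    - {"rot":[0,0,0],"xyz":[0,0,-0.05],"grip":150}
    - {"rot":[0,0,0],"xyz":[0,0,-0.08],"grip":150}
    - {"rot":[0,0,0],"xyz":[0.035,0,-0.085],"grip":150}
    - {"rot":[0,0,0],"xyz":[0.07,0,-0.085],"grip":150}
    - {"rot":[0,0,0],"xyz":[0.1,0,-0.085],"grip":150}
    - {"rot":[0,0,0],"xyz":[0.12,0,-0.085],"grip":150}
    - {"rot":[0,0,0],"xyz":[0.12,0,-0.085],"grip":150}

```text
clock: 8.67
tool_pos: [0.4131, 0.2513, 0.2189]
eef_rot: [0.489, 0.872, 0.001, -0.001]
contact_force: [-0.0, -0.3, -0.1]
opening: 0.413
finger_force: 0.0
```

Run:
```python
from h import *
s=ear(120,.22)
d=r.snapshot('side');t=r.snapshot('top');s=r.get_state();w=r.snapshot('wrist')
np.savez('v.npz',d=d,t=t,w=w,tool_pos=s['tool_pos'],eef_rot=s['eef_rot'])
print(lidheight(d)[2:11])
def tips(img,c,z):
    # radial distance at which the dark grey lid ends, per angle
    A=np.arange(0,360,5);out=[]
    g=cv2.GaussianBlur(img,(3,3),0).astype(int)
    return A,g
for n,img,c in(('old',cv2.imread('pics/top0.png')[:,:,::-1],cam('top')),('new',t,cam('top'))):
    # ears: sample ring r=.074
    for z in(.158,.150):
        A=np.arange(0,360,3);p=proj(c,[[*(C+.074*np.array([np.cos(a),np.sin(a)])),z] for a in np.radians(A)])
        print(n,z,' '.join(f'{a}:{img[int(round(v)),int(round(u))].max()}' for a,(u,v) in zip(A,p)))
```

```text
now 8.6667 [0.4131 0.2513 0.2189] yaw 121.4 F [-0.  -0.3 -0.1] mz [-0.04 -0.02  0.04] op 0.413 q [-0.55  0.51 -0.14  1.98  0.11  0.66 -0.21]
xyz [-0.1259 -0.0003 -0.0015] rot [ 0.001 -0.003  0.025]
[(304, np.int64(230), 149.8, np.int64(239), 128.5), (308, np.int64(210), 174.0, np.int64(224), 165.5), (312, np.int64(230), 152.6, np.int64(240), 129.2), (316, np.int64(229), 155.1, np.int64(239), 131.8), (320, np.int64(229), 154.7, np.int64(239), 131.4), (324, np.int64(227), 158.1, np.int64(237), 134.9), (328, np.int64(226), 158.4, np.int64(236), 135.1), (332, np.int64(224), 160.1, np.int64(235), 134.4), (336, np.int64(206), 174.0, np.int64(215), 174.0)]
old 0.158 0:130 3:128 6:135 9:126 12:132 15:130 18:130 21:131 24:132 27:135 30:135 33:129 36:132 39:133 42:127 45:131 48:130 51:132 54:133 57:135 60:78 63:68 66:79 69:81 72:60 75:115 78:130 81:121 84:135 87:130 90:131 93:133 96:130 99:131 102:135 105:130 108:131 111:133 114:128 117:127 120:126 123:131 126:129 129:125 132:119 135:118 138:116 141:118 144:116 147:115 150:116 153:118 156:110 159:92 162:58 165:52 168:54 171:54 174:47 177:84 18
[... 2401 characters left out ...]
125 81:149 84:153 87:153 90:152 93:131 96:102 99:90 102:81 105:94 108:128 111:155 114:152 117:150 120:150 123:154 126:154 129:147 132:137 135:137 138:137 141:139 144:136 147:140 150:134 153:141 156:134 159:70 162:73 165:67 168:67 171:56 174:62 177:64 180:60 183:74 186:62 189:75 192:74 195:71 198:73 201:65 204:58 207:56 210:91 213:96 216:97 219:94 222:84 225:73 228:76 231:74 234:75 237:72 240:77 243:72 246:71 249:75 252:69 255:138 258:144 261:158 264:156 267:152 270:154 273:153 276:151 279:152 282:155 285:152 288:155 291:153 294:152 297:153 300:151 303:152 306:153 309:152 312:142 315:135 318:110 321:66 324:78 327:133 330:147 333:132 336:90 339:89 342:98 345:117 348:156 351:148 354:152 357:151
```

The cause is clear from two numbers. In the wrist view the finger tips sit about 20 mm behind the TCP when open this far, so they barely reached the ear. The ears are now at about 101° (angle ~85°), with the lid half dropped and tilted. I'll straddle it again and go deeper.

```bash
python3 -c "
from h import *
ear(101,.185,.071)"
```

```text
now 8.8167 [0.4162 0.2454 0.2185] yaw 120.9 F [ 0.3 -0.5 -0.5] mz [-0.06 -0.02  0.03] op 0.407 q [-0.54  0.51 -0.13  1.98  0.11  0.66 -0.2 ]
xyz [-0.1214  0.0242  0.0337] rot [-0.     0.001  0.348]
```

>>> carry_out:
  plan:
    - {"rot":[0,0,0.09],"xyz":[-0.03,0.006,0],"grip":150}
    - {"rot":[0,0,0.18],"xyz":[-0.06,0.012,0],"grip":150}
    - {"rot":[0,0,0.27],"xyz":[-0.09,0.018,0],"grip":150}
    - {"rot":[0,0,0.348],"xyz":[-0.1214,0.0242,0],"grip":150}
    - {"rot":[0,0,0.348],"xyz":[-0.1214,0.0242,0.015],"grip":150}
    - {"rot":[0,0,0.348],"xyz":[-0.1214,0.0242,0.0337],"grip":150}
    - {"rot":[0,0,0.348],"xyz":[-0.1214,0.0242,0.0337],"grip":150}
    - {"rot":[0,0,0.348],"xyz":[-0.1214,0.0242,0.0337],"grip":150}

```text
clock: 9.48
tool_pos: [0.4988, 0.1528, 0.1844]
eef_rot: [0.637, 0.771, -0.001, -0.0]
contact_force: [-0.4, 0.1, 0.0]
opening: 0.41
finger_force: 0.0
```

```bash
python3 -c "
from h import *
s=ear(101,.120,.071)
w=r.snapshot('wrist');c=cam('wrist',s);M=R.from_quat(s['eef_rot'])
for rr in(.065,.074):
  for z in(.15,.155):
    A=np.arange(80,124,2);p=proj(c,[[*(C+rr*np.array([np.cos(t),np.sin(t)])),z] for t in np.radians(A)])
    print(rr,z,p[0].round(),p[-1].round(),' '.join(f'{a_}:{w[int(v),int(u)].max()}' for a_,(u,v) in zip(A,p)))
for v in(280,290,296,300,304,308,312):
    row=w[v].max(1).astype(int);dk=np.where(row<36)[0];print(v,dk.min() if len(dk) else '',[int(x) for x in dk[np.r_[True,np.diff(dk)>1]]][:8],[int(x) for x in dk[np.r_[np.diff(dk)>1,True]]][:8])
"
```

```text
now 9.4833 [0.4988 0.1528 0.1844] yaw 100.9 F [-0.4  0.1  0. ] mz [-0.02  0.05  0.  ] op 0.41 q [-0.36  0.6  -0.04  1.92  0.04  0.63 -0.24]
xyz [0.0008 0.001  0.0644] rot [-0.002  0.002 -0.001]
0.065 0.15 [355. 285.] [274. 285.] 80:173 82:52 84:150 86:150 88:64 90:71 92:62 94:71 96:72 98:71 100:71 102:69 104:70 106:65 108:48 110:73 112:58 114:49 116:117 118:144 120:53 122:66
0.065 0.155 [355. 289.] [274. 289.] 80:55 82:52 84:50 86:53 88:51 90:52 92:58 94:71 96:71 98:70 100:71 102:68 104:71 106:66 108:48 110:48 112:47 114:50 116:47 118:47 120:47 122:49
0.074 0.15 [361. 272.] [268. 272.] 80:204 82:206 84:207 86:135 88:134 90:136 92:60 94:73 96:74 98:70 100:73 102:73 104:73 106:92 108:133 110:133 112:133 114:131 116:131 118:131 120:129 122:137
0.074 0.155 [362. 275.] [267. 275.] 80:209 82:210 84:212 86:137 88:136 90:138 92:111 94:73 96:74 98:70 100:72 102:73 104:72 106:120 108:135 110:135 112:135 114:133 116:133 118:132 120:113 122:142Traceback (most recent call last):
  File "<string>", line 10, in <module>
    row=w[v].max(1).astype(int);dk=np.where(row<36)[0];print(v,dk.min() if len(dk) else '',[int(x) for x in dk[np.r_[True,np.diff(dk)>1]]][:8],[int(x) for x in dk[np.r_[np.diff(dk)>1,True]]][:8])
                                                                                                            ~~^^^^^^^^^^^^^^^^^^^^^^^^^^^
IndexError: boolean index did not match indexed array along axis 0; size of axis is 0 but size of corresponding boolean axis is 1
```

The ear is at about 99°, between the fingers. I'll descend slowly.

>>> carry_out:
  plan:
    - {"rot":[0,0,0.02],"xyz":[0.001,0.003,0.01],"grip":150}
    - {"rot":[0,0,0.02],"xyz":[0.001,0.003,0.02],"grip":150}
    - {"rot":[0,0,0.02],"xyz":[0.001,0.003,0.03],"grip":150}
    - {"rot":[0,0,0.02],"xyz":[0.001,0.003,0.04],"grip":150}
    - {"rot":[0,0,0.02],"xyz":[0.001,0.003,0.048],"grip":150}
    - {"rot":[0,0,0.02],"xyz":[0.001,0.003,0.054],"grip":150}
    - {"rot":[0,0,0.02],"xyz":[0.001,0.003,0.06],"grip":150}
    - {"rot":[0,0,0.02],"xyz":[0.001,0.003,0.064],"grip":150}

```text
clock: 10.2
tool_pos: [0.5016, 0.156, 0.1201]
eef_rot: [0.643, 0.766, -0.0, 0.0]
contact_force: [0.6, 0.2, 0.8]
opening: 0.414
finger_force: 0.0
```

```bash
python3 -c "
from h import *
s=ear(100,.118,.071);arc(100,114,5,.119,.118,.071)"
```

```text
now 10.2 [0.5016 0.156  0.1201] yaw 99.9 F [0.6 0.2 0.8] mz [-0.05  0.04 -0.02] op 0.414 q [-0.37  0.71 -0.03  1.96  0.04  0.47 -0.26]
xyz [-0.0019 -0.0013  0.0021] rot [-0.001  0.001 -0.001]
102.8 xyz [-0.002  -0.0047  0.0013] rot [-0.001  0.001 -0.05 ]
105.6 xyz [-0.0023 -0.0082  0.0015] rot [-0.001  0.001 -0.099]
108.4 xyz [-0.0027 -0.0116  0.0017] rot [-0.001  0.001 -0.148]
111.2 xyz [-0.0033 -0.015   0.0019] rot [-0.001  0.001 -0.197]
114.0 xyz [-0.0041 -0.0184  0.0021] rot [-0.001  0.001 -0.246]
```

>>> carry_out:
  plan:
    - {"rot":[0,0,-0.05],"xyz":[-0.002,-0.0047,0.001],"grip":150}
    - {"rot":[0,0,-0.099],"xyz":[-0.0023,-0.008,0.001],"grip":150}
    - {"rot":[0,0,-0.148],"xyz":[-0.0027,-0.0116,0.001],"grip":150}
    - {"rot":[0,0,-0.197],"xyz":[-0.0033,-0.015,0.001],"grip":150}
    - {"rot":[0,0,-0.246],"xyz":[-0.004,-0.0184,0.001],"grip":150}
    - {"rot":[0,0,-0.246],"xyz":[-0.004,-0.0184,0.001],"grip":150}
    - {"rot":[0,0,-0.246],"xyz":[-0.004,-0.0184,0.001],"grip":150}

```text
clock: 10.78
tool_pos: [0.4845, 0.149, 0.12]
eef_rot: [0.545, 0.838, -0.0, 0.0]
contact_force: [0.3, 1.1, -0.1]
opening: 0.413
finger_force: 0.0
```

```bash
python3 -c "
from h import *
s=ear(114,.118,.071);check(90,130);arc(114,108,2,.118,.118,.071);arc(114,120,2,.118,.118,.071)"
```

```text
now 10.7833 [0.4845 0.149  0.12  ] yaw 113.9 F [ 0.3  1.1 -0.1] mz [-0.05  0.01 -0.02] op 0.413 q [-0.33  0.69 -0.09  2.01  0.14  0.44 -0.11]
xyz [ 0.     -0.0004  0.002 ] rot [ 0.     0.    -0.001]
[304, 236, 135.6, 243, 120.0] [308, 231, 149.3, 240, 128.1] [312, 231, 150.3, 241, 126.8] [316, 231, 150.5, 241, 127.1] [320, 231, 150.1, 241, 126.6] [324, 230, 151.2, 240, 127.8] [328, 206, 174.0, 217, 174.0] [332, 228, 150.8, 238, 127.3] [336, 206, 174.0, 216, 174.0] 
0.159 90:21 92:20 94:21 96:17 98:18 100:32 102:65 104:66 106:62 108:66 110:66 112:66 114:48 116:46 118:45 120:46 122:45 124:45 126:41 128:18
0.15 90:22 92:22 94:20 96:21 98:18 100:61 102:66 104:140 106:66 108:55 110:66 112:65 114:39 116:141 118:136 120:135 122:135 124:128 126:104 128:18
111.0 xyz [-0.0001  0.0032  0.002 ] rot [0.    0.    0.051]
108.0 xyz [-0.0004  0.0069  0.002 ] rot [0.    0.    0.104]
117.0 xyz [-0.0001 -0.0043  0.002 ] rot [ 0.     0.    -0.053]
120.0 xyz [-0.0004 -0.008   0.002 ] rot [ 0.     0.    -0.106]
```

The lid has dropped level (top ≈ 0.150 all along the rim), with the ear at about 107°. Now I screw it forward.

```bash
python3 -c "
from h import *
arc(114,79,6,.120,.118,.071)"
```

```text
108.2 xyz [-0.0003  0.0067  0.0003] rot [0.    0.    0.101]
102.3 xyz [-0.0014  0.0138  0.0006] rot [0.    0.    0.203]
96.5 xyz [-0.0032  0.0208  0.001 ] rot [0.    0.    0.304]
90.7 xyz [-0.0057  0.0276  0.0013] rot [0.    0.    0.406]
84.8 xyz [-0.0089  0.0341  0.0016] rot [0.    0.    0.508]
79.0 xyz [-0.0128  0.0402  0.002 ] rot [0.   0.   0.61]
```

>>> carry_out:
  plan:
    - {"rot":[0,0,0.101],"xyz":[0,0.0067,0],"grip":150}
    - {"rot":[0,0,0.203],"xyz":[-0.0014,0.0138,0.0006],"grip":150}
    - {"rot":[0,0,0.304],"xyz":[-0.0032,0.0208,0.001],"grip":150}
    - {"rot":[0,0,0.406],"xyz":[-0.0057,0.0276,0.001],"grip":150}
    - {"rot":[0,0,0.508],"xyz":[-0.0089,0.0341,0.0016],"grip":150}
    - {"rot":[0,0,0.61],"xyz":[-0.0128,0.0402,0.002],"grip":150}
    - {"rot":[0,0,0.61],"xyz":[-0.0128,0.0402,0.002],"grip":150}
    - {"rot":[0,0,0.61],"xyz":[-0.0128,0.0402,0.002],"grip":150}

```text
clock: 11.55
tool_pos: [0.5264, 0.1537, 0.1178]
eef_rot: [0.771, 0.637, -0.0, 0.0]
contact_force: [0.0, -0.1, -0.8]
opening: 0.413
finger_force: 0.0
```

```bash
python3 -c "
from h import *
ear(79,.118,.071);check(60,100);arc(79,44,6,.118,.115,.071)"
```

```text
now 11.55 [0.5264 0.1537 0.1178] yaw 79.2 F [ 0.  -0.1 -0.8] mz [-0.12  0.06 -0.01] op 0.413 q [-0.41  0.74  0.07  1.9  -0.09  0.51 -0.47]
xyz [ 0.      0.0002 -0.0002] rot [0.    0.001 0.003]
[304, 229, 152.2, 239, 128.5] [308, 230, 151.6, 240, 128.1] [312, 231, 150.3, 241, 126.8] [316, 231, 150.5, 241, 127.1] [320, 231, 150.1, 241, 126.6] [324, 213, 174.0, 219, 174.0] [328, 206, 174.0, 211, 174.0] [332, 206, 174.0, 211, 174.0] [336, 206, 174.0, 221, 162.7] 
0.159 60:17 62:18 64:18 66:44 68:43 70:39 72:44 74:44 76:42 78:63 80:64 82:61 84:63 86:64 88:63 90:44 92:21 94:16 96:14 98:17
0.15 60:19 62:19 64:17 66:139 68:138 70:143 72:144 74:144 76:115 78:62 80:64 82:56 84:65 86:56 88:63 90:60 92:75 94:17 96:16 98:17
73.2 xyz [-0.0003  0.008   0.0003] rot [-0.     0.001  0.105]
67.3 xyz [-0.0014  0.0152  0.0008] rot [-0.     0.001  0.207]
61.5 xyz [-0.0033  0.0222  0.0013] rot [-0.     0.001  0.309]
55.7 xyz [-0.0058  0.0289  0.0018] rot [-0.     0.001  0.411]
49.8 xyz [-0.009   0.0354  0.0023] rot [-0.     0.001  0.513]
44.0 xyz [-0.0129  0.0415  0.0028] rot [-0.     0.001  0.614]
```

>>> carry_out:
  plan:
    - {"rot":[0,0,0.105],"xyz":[0,0.008,0],"grip":150}
    - {"rot":[0,0,0.207],"xyz":[-0.0014,0.0152,0.001],"grip":150}
    - {"rot":[0,0,0.309],"xyz":[-0.0033,0.0222,0.0013],"grip":150}
    - {"rot":[0,0,0.411],"xyz":[-0.0058,0.0289,0.0018],"grip":150}
    - {"rot":[0,0,0.513],"xyz":[-0.009,0.0354,0.0023],"grip":150}
    - {"rot":[0,0,0.614],"xyz":[-0.013,0.0415,0.003],"grip":150}
    - {"rot":[0,0,0.614],"xyz":[-0.013,0.0415,0.003],"grip":150}
    - {"rot":[0,0,0.614],"xyz":[-0.013,0.0415,0.003],"grip":150}

```text
clock: 12.32
tool_pos: [0.5641, 0.1329, 0.1148]
eef_rot: [0.927, 0.375, -0.0, 0.0]
contact_force: [-0.6, -0.8, 1.0]
opening: 0.412
finger_force: 0.0
```

```bash
python3 -c "
from h import *
ear(44,.115,.071);check(24,64);arc(44,12,6,.115,.113,.071)"
```

```text
now 12.3167 [0.5641 0.1329 0.1148] yaw 44.1 F [-0.6 -0.8  1. ] mz [0.01 0.14 0.02] op 0.412 q [-0.44  0.79  0.23  1.81 -0.3   0.58 -0.83]
xyz [ 0.0003 -0.0004 -0.0002] rot [0.    0.001 0.001]
[304, 207, 174.0, 218, 174.0] [308, 206, 174.0, 218, 174.0] [312, 233, 145.6, 242, 124.4] [316, 234, 143.6, 242, 124.7] [320, 234, 143.1, 242, 124.2] [324, 231, 148.9, 241, 125.4] [328, 231, 146.9, 241, 123.3] [332, 232, 141.5, 239, 124.9] [336, 206, 174.0, 218, 169.6] 
0.159 24:18 26:18 28:18 30:31 32:46 34:47 36:47 38:46 40:48 42:60 44:67 46:62 48:67 50:64 52:67 54:59 56:46 58:18 60:17 62:20
0.15 24:20 26:20 28:18 30:106 32:138 34:47 36:79 38:59 40:69 42:58 44:67 46:67 48:68 50:67 52:67 54:67 56:145 58:18 60:19 62:21
38.7 xyz [-0.0002  0.0068  0.0002] rot [-0.     0.001  0.094]
33.3 xyz [-0.0012  0.0134  0.0005] rot [-0.     0.001  0.187]
28.0 xyz [-0.0027  0.0198  0.0009] rot [-0.     0.001  0.28 ]
22.7 xyz [-0.0048  0.0261  0.0012] rot [-0.     0.001  0.374]
17.3 xyz [-0.0075  0.0321  0.0015] rot [-0.     0.001  0.467]
12.0 xyz [-0.0108  0.0378  0.0019] rot [-0.     0.001  0.56 ]
```

>>> carry_out:
  plan:
    - {"rot":[0,0,0.094],"xyz":[0,0.0068,0],"grip":150}
    - {"rot":[0,0,0.187],"xyz":[-0.0012,0.0134,0.0005],"grip":150}
    - {"rot":[0,0,0.28],"xyz":[-0.0027,0.0198,0.001],"grip":150}
    - {"rot":[0,0,0.374],"xyz":[-0.0048,0.0261,0.0012],"grip":150}
    - {"rot":[0,0,0.467],"xyz":[-0.0075,0.0321,0.0015],"grip":150}
    - {"rot":[0,0,0.56],"xyz":[-0.0108,0.0378,0.002],"grip":150}
    - {"rot":[0,0,0.56],"xyz":[-0.0108,0.0378,0.002],"grip":150}
    - {"rot":[0,0,0.56],"xyz":[-0.0108,0.0378,0.002],"grip":150}

```text
clock: 13.08
tool_pos: [0.5826, 0.0985, 0.1129]
eef_rot: [0.995, 0.105, -0.0, 0.0]
contact_force: [-0.6, 0.2, 0.1]
opening: 0.411
finger_force: 0.0
```

```bash
python3 -c "
from h import *
ear(12,.113,.071);check(-6,34);arc(12,4,4,.113,.113,.071)"
```

```text
now 13.0833 [0.5826 0.0985 0.1129] yaw 12.0 F [-0.6  0.2  0.1] mz [-0.05  0.17  0.07] op 0.411 q [-0.46  0.82  0.38  1.78 -0.47  0.63 -1.16]
xyz [-0.0001 -0.0002 -0.0001] rot [0.    0.001 0.   ]
[304, 207, 174.0, 212, 174.0] [308, 207, 174.0, 217, 174.0] [312, 214, 174.0, 222, 170.9] [316, 214, 174.0, 223, 168.9] [320, 206, 174.0, 216, 174.0] [324, 206, 174.0, 214, 174.0] [328, 207, 174.0, 213, 174.0] [332, 207, 174.0, 215, 174.0] [336, 246, 120.0, 206, 174.0] 
0.159 -6:17 -4:16 -2:26 0:44 2:43 4:43 6:45 8:45 10:44 12:64 14:64 16:64 18:57 20:64 22:59 24:45 26:18 28:18 30:19 32:20
0.15 -6:17 -4:19 -2:26 0:54 2:43 4:43 6:46 8:45 10:39 12:65 14:63 16:61 18:65 20:64 22:65 24:45 26:19 28:20 30:21 32:22
10.0 xyz [-0.0002  0.0027 -0.0001] rot [-0.     0.     0.035]
8.0 xyz [-0.0003  0.0052 -0.0001] rot [-0.    0.    0.07]
6.0 xyz [-0.0005  0.0076 -0.0001] rot [-0.     0.     0.105]
4.0 xyz [-0.0008  0.0101 -0.0001] rot [-0.    0.    0.14]
```

>>> carry_out:
  plan:
    - {"rot":[0,0,0.035],"xyz":[0,0.0027,0],"grip":150}
    - {"rot":[0,0,0.07],"xyz":[-0.0003,0.0052,0],"grip":150}
    - {"rot":[0,0,0.07],"xyz":[-0.0003,0.0052,0],"grip":150}
    - {"rot":[0,0,0.105],"xyz":[-0.0005,0.0076,0],"grip":150}
    - {"rot":[0,0,0.105],"xyz":[-0.0005,0.0076,0],"grip":150}
    - {"rot":[0,0,0.105],"xyz":[-0.0005,0.0076,0],"grip":150}

```text
clock: 13.68
tool_pos: [0.5824, 0.0961, 0.1127]
eef_rot: [0.999, 0.052, -0.002, -0.003]
contact_force: [-2.6, 9.3, 1.6]
opening: 0.412
finger_force: 4.4
```

```bash
python3 -c "
from h import *
ear(6,.113,.071);check(-10,34)"
```

```text
now 13.6833 [0.5824 0.0961 0.1127] yaw 6.0 F [-2.6  9.3  1.6] mz [1.88 0.64 0.  ] op 0.412 q [-0.46  0.83  0.4   1.78 -0.51  0.64 -1.23]
xyz [ 0.0007  0.0048 -0.0003] rot [-0.007  0.003 -0.001]
[304, 207, 174.0, 212, 174.0] [308, 207, 174.0, 221, 172.3] [312, 215, 174.0, 221, 173.2] [316, 215, 174.0, 225, 164.3] [320, 206, 174.0, 216, 174.0] [324, 206, 174.0, 213, 174.0] [328, 207, 174.0, 213, 174.0] [332, 207, 174.0, 212, 174.0] [336, 246, 120.0, 206, 174.0] 
0.159 -10:16 -8:16 -6:15 -4:29 -2:42 0:42 2:43 4:43 6:43 8:36 10:61 12:62 14:62 16:61 18:62 20:60 22:43 24:19 26:16 28:19 30:24 32:25
0.15 -10:18 -8:16 -6:15 -4:29 -2:44 0:42 2:43 4:43 6:44 8:40 10:60 12:63 14:53 16:63 18:60 20:64 22:56 24:19 26:20 28:22 30:21 32:23
```

Solid stop reached: 9 N, with the ear at about 15.5° against the pip at 16°. I'll ease off to centre, lift out and back away.

>>> carry_out:
  plan:
    - {"rot":[0,0,-0.05],"xyz":[0,-0.002,0],"grip":150}
    - {"rot":[0,0,-0.12],"xyz":[0,-0.0055,0],"grip":150}
    - {"rot":[0,0,-0.12],"xyz":[0,-0.0055,0],"grip":150}
    - {"rot":[0,0,-0.12],"xyz":[0,-0.0055,0],"grip":150}

```text
clock: 14.12
tool_pos: [0.5835, 0.0967, 0.113]
eef_rot: [0.994, 0.109, 0.0, -0.0]
contact_force: [-1.4, 2.9, -0.1]
opening: 0.416
finger_force: 1.2
```

```bash
python3 -c "
from h import *
ear(15,.113,.071);check(-4,40)"
```

```text
now 14.1167 [0.5835 0.0967 0.113 ] yaw 12.5 F [-1.4  2.9 -0.1] mz [0.51 0.14 0.01] op 0.416 q [-0.45  0.82  0.37  1.78 -0.47  0.63 -1.15]
xyz [-0.0006 -0.0059  0.    ] rot [-0.    -0.    -0.043]
[304, 207, 174.0, 223, 166.1] [308, 207, 174.0, 212, 174.0] [312, 215, 174.0, 231, 150.3] [316, 214, 174.0, 219, 174.0] [320, 206, 174.0, 216, 174.0] [324, 206, 174.0, 214, 174.0] [328, 207, 174.0, 213, 174.0] [332, 207, 174.0, 220, 169.2] [336, 212, 174.0, 219, 167.3] 
0.159 -4:34 -2:44 0:45 2:44 4:45 6:46 8:46 10:57 12:65 14:65 16:65 18:63 20:65 22:49 24:17 26:18 28:18 30:20 32:21 34:24 36:24 38:24
0.15 -4:23 -2:123 0:46 2:45 4:46 6:45 8:45 10:52 12:65 14:64 16:66 18:64 20:64 22:65 24:19 26:20 28:21 30:22 32:22 34:24 36:26 38:25
```

>>> carry_out:
  plan:
    - {"rot":[0,0,-0.043],"xyz":[0,-0.009,0],"grip":150}
    - {"rot":[0,0,-0.043],"xyz":[0,-0.009,0],"grip":150}
    - {"rot":[0,0,-0.043],"xyz":[0,-0.009,-0.02],"grip":150}
    - {"rot":[0,0,-0.043],"xyz":[0,-0.009,-0.05],"grip":150}
    - {"rot":[0,0,-0.043],"xyz":[0,-0.009,-0.08],"grip":150}
    - {"rot":[0,0,-0.043],"xyz":[0,-0.009,-0.11],"grip":150}
    - {"rot":[0,0,-0.043],"xyz":[0.04,-0.009,-0.14],"grip":150}
    - {"rot":[0,0,-0.043],"xyz":[0.08,-0.009,-0.14],"grip":150}

```text
clock: 14.88
tool_pos: [0.655, 0.1201, 0.2581]
eef_rot: [0.991, 0.13, 0.002, 0.001]
contact_force: [2.1, 0.4, -0.5]
opening: 0.41
finger_force: 0.0
```

```bash
python3 -c "
from h import *
s=ear(15,.25,.2)"
```

```text
now 14.8833 [0.655  0.1201 0.2581] yaw 15.0 F [ 2.1  0.4 -0.5] mz [-0.   -0.02 -0.  ] op 0.41 q [-0.49  0.75  0.48  1.41 -0.36  1.07 -1.25]
xyz [ 0.0534 -0.0019  0.0083] rot [ 0.002 -0.004 -0.   ]
```

>>> carry_out:
  plan:
    - {"rot":[0,0,0],"xyz":[0,-0.035,0],"grip":150}
    - {"rot":[0,0,0],"xyz":[0,-0.07,0],"grip":150}
    - {"rot":[0,0,0],"xyz":[0,-0.105,0],"grip":150}
    - {"rot":[0,0,0],"xyz":[0,-0.14,0],"grip":150}
    - {"rot":[0,0,0],"xyz":[0,-0.175,0],"grip":150}
    - {"rot":[0,0,0],"xyz":[0,-0.21,0],"grip":150}
    - {"rot":[0,0,0],"xyz":[0,-0.245,0],"grip":150}
    - {"rot":[0,0,0],"xyz":[0,-0.245,0],"grip":150}

```text
clock: 15.55
tool_pos: [0.586, 0.3686, 0.2509]
eef_rot: [0.99, 0.138, -0.001, -0.003]
contact_force: [-0.2, 1.9, -0.1]
opening: 0.411
finger_force: 0.0
```

```bash
python3 -c "
from h import *
s=r.get_state();print(s['clock'],s['tool_pos'])
d=r.snapshot('side');t=r.snapshot('top')
for x in lidheight(d):print([int(x[0]),int(x[1]),x[2],int(x[3]),x[4]],end=' ')
print()
c=cam('top')
for rr,z in((.070,.144),(.076,.144)):
  A=np.arange(0,360,2);p=proj(c,[[*(C+rr*np.array([np.cos(a),np.sin(a)])),z] for a in np.radians(A)])
  print(rr,' '.join(f'{a}:{t[int(round(v)),int(round(u))].max()}' for a,(u,v) in zip(A,p) if a<40 or 110<a<165 or 235<a<280))
o=cv2.imread('pics/top0.png')[:,:,::-1].astype(int)
# bystanders moved? compare patches
for n,(a,b,e,f) in dict(tape=(130,200,135,205),stamp=(240,290,155,215),pink=(295,375,105,190),mug=(230,305,470,540),box=(115,195,450,560),small=(220,280,365,425)).items():
  g1=cv2.cvtColor(o[a:b,e:f].astype(np.uint8),cv2.COLOR_RGB2GRAY).astype(np.float32);g2=cv2.cvtColor(t[a:b,e:f],cv2.COLOR_RGB2GRAY).astype(np.float32)
  print(n,np.round(cv2.phaseCorrelate(g1,g2),2) if 0 else cv2.phaseCorrelate(g1,g2))
"
```

```text
15.55 [0.58603643 0.36858293 0.25090208]
[296, 211, 174.0, 216, 174.0] [300, 209, 174.0, 217, 174.0] [304, 207, 174.0, 217, 174.0] [308, 207, 174.0, 218, 174.0] [312, 233, 145.6, 243, 122.0] [316, 239, 131.8, 246, 120.0] [320, 206, 174.0, 221, 172.9] [324, 232, 146.5, 242, 123.0] [328, 207, 174.0, 215, 174.0] [332, 206, 174.0, 214, 174.0] [336, 206, 174.0, 212, 174.0] [340, 224, 148.7, 234, 124.6] [344, 211, 152.6, 218, 135.7] 
0.07 0:136 2:136 4:136 6:140 8:143 10:106 12:82 14:103 16:83 18:85 20:105 22:119 24:85 26:133 28:138 30:142 32:136 34:138 36:140 38:136 112:137 114:141 116:130 118:119 120:134 122:119 124:131 126:117 128:81 130:87 132:96 134:87 136:87 138:98 140:95 142:57 144:75 146:105 148:88 150:75 152:53 154:61 156:55 158:54 160:63 162:62 164:56 236:61 238:47 240:64 242:67 244:72 246:58 248:50 250:80 252:72 254:84 256:79 258:77 260:76 262:107 264:134 266:118 268:114 270:139 272:142 274:141 276:139 278:142
0.076 0:139 2:138 4:139 6:140 8:141 10:141 12:80 14:79 16:76 18:77 20:83 22:81 24:127 26:142 28:138 30:137 32:136 34:139 36:138 38:140 112:135 114:132 116:136 118:136 120:137 122:138 124:141 126:140 128:105 130:80 132:86 134:76 136:85 138:87 140:66 142:41 144:108 146:124 148:126 150:121 152:122 154:130 156:125 158:97 160:67 162:65 164:71 236:62 238:70 240:69 242:65 244:64 246:57 248:45 250:45 252:84 254:78 256:74 258:82 260:128 262:144 264:140 266:137 268:139 270:137 272:141 274:141 276:137 278:139
tape ((-0.2219462260092513, -0.14485048158121572), 0.6967398636502984)
stamp ((-0.012921117665452897, -0.03579224573514139), 0.7855859206517537)
pink ((-0.10554751974036236, 0.07968792997048979), 0.7366083080238767)
mug ((0.0024652101823150474, 0.508007934628246), 0.9522517725273415)
box ((-0.07605051378995142, -0.013569475158618616), 0.9772889653841654)
small ((0.04240873998063677, -0.028157756217495944), 0.9616408035490248)
```

The top rim measures about 0.1445 m after removing the bias (fully home is 0.145). The ears are at 17°, 134° and 255°, against the pips at 16°, 136° and 256°. The other things have not moved.

```bash
python3 -c "
from plant import r
print(r.finish_job())"
```

```text
the job is handed in; nothing more can be done
None
```

The lid was turned back until it dropped into the thread, screwed forward to its stop and released; the last images put it fully home with the other things unmoved, and the job was handed in at about 16 s (early on, a finger slipped over the ear and briefly tilted the lid, but I did not lift it off).

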